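# Open the belt grinder's guard and hold it at its balance

### The arm

A 6-joint arm with a two-finger parallel gripper is mounted at the origin on the work surface. World frame = base frame: x ahead of the robot, y to its left, z up, the work surface at z = 0. Lengths are in m, angles in rad, forces in N, time in s.
With the tool pointing down it reaches from about 0.35 to 0.975 m from the base axis. Payload 4.9 kg.
Tool frame: the origin (TCP) lies between the finger pads; the fingertips stand 11 mm ahead of it and the grasp point (between the pads) lies 8 mm behind it; y points along the fingers, z is the direction in which the jaws open and shut, and the axes are right-handed (so a half turn about y gives the same grasp; the last joint's range is limited). The gripper opens to 85 mm and grips with 20 to 120 N. Pads are 22 mm wide; open, the fingers measure 114 mm over their backs; the gripper's body (76 mm by 85 mm) begins 54 mm behind the grasp point. The pads swing forward as they close: fully open they stand 13 mm farther back than shut.
Start: joints at [0.983, 0.053, 1.613, -0, 1.476, -0.119], TCP at [0.282, 0.558, 0.217] pointing down, gripper open.
Joint ranges: [-3.01, 3.01], [-1.01, 2.22], [0.06, 2.58], [-1.02, 4.17], [0.09, 2.62], [-3.14, 3.14]. Speed limits (rad/s): [2.57, 2.57, 3.14, 3.14, 3.14, 3.14].

### API

Orientations are given as a 3x3 rotation matrix whose columns are the frame's x, y, z axes.
In Python, from workcell import readout, vision, ctrl, find_in, trace, pinpoint gives the robot as it stands. The module is installed in compiled form; this text tells all that it offers.
- The arm moves only by the tool step_arm, never from a script. Its argument "increments" is a list of rows, each a list of 7 numbers: the shift along the tool's x, y, z in cm, then the turn, a rotation vector about the tool's x, y, z in rad, then the finger opening in cm, from 0 to 8.54. A call has 1 to 20 rows; each row is the pose to reach, as a shift and turn from the pose commanded when the call began, along the tool's axes at that moment; what a row does not reach only later rows make up. A row lasts 1/10 s, in which the tool goes at most 50 mm and 8.59 degrees, less where a joint would pass 70% of its speed; a pose out of reach is approached as far as the arm can. A call with a gripper value outside its range is refused whole. The fingers move at their own pace and stop on an object; "newtons" is the grip in N (left out, the last holds). Time passes only in rows, so rows that repeat a pose let the fingers close. It gives the time, the measured TCP pose, the force and the opening at its end, in the units of the state.
- readout.state(): the state, without advancing time (a new reading comes with each control period).
- vision.snapshot(name): name is "side" or "top"; returns (picture, depth): 384x512x3 uint8, red, green, blue; 384x512 float32, m along the optical axis (not along the pixel's ray), 0 where there is no reading.
- vision.camera_model(name): a dict with "K" (3x3 intrinsics, pixels), "camera_from_world" (4x4, takes a point from world to camera coordinates). Camera axes: x right, y down, z forward; pixel columns grow to the right and rows downward; lengths in m; the calibration is good to about 2 mm. A picture is of the moment at which its call begins. camera_model takes no time and is no camera call.
- ctrl.job_done(): hands the job in, once; it reports no verdict.
Trained networks look in the newest picture that a camera, given by its name, has taken for a name from the list of things; names that differ only in an ending like _2 or _b are one class to them, and where a whole thing is asked for, a point or a joint stands for the part that bears it (a point fixed in the world has none). Each returns a list of dicts, best first, with "p" (0 to 1); they miss things now and then, are a little off and sometimes report something else, mostly with a low value. They report only what shows in the picture. A call takes as long as a camera call.
- find_in(label, camera): "position" ([x, y, z] in m, in world coordinates, good to about 4 mm: the middle of the surface that is visible of it).
- trace(label, camera): "mask" (384x512 bool, what is visible of it).
- pinpoint(label, camera): "position" ([x, y, z] in m, in world coordinates, good to about 4 mm: a listed point, or the origin of a listed thing).
The state is a dict: "time": time; "joint_pos": joint angles; "qvel": joint speeds; "tau": joint torques, N m; "tcp_pos": TCP position; "ee_rot": TCP orientation; "ft_force": force on the tool from outside, world axes, zero at the start; "moment": the same for the moment, N m; "opening": finger opening in m.
Only numpy, scipy, OpenCV 4.12 (cv2) and the standard library are available. Lean on these libraries where they do the work, as an engineer would, in place of code of your own. Each camera call takes 0.05 s, during which the arm holds its last target. There are 200 camera calls.

### The job

The belt on the bench belt grinder is going to be changed, and its hinged guard has no stay. Turn the hold-down's wing knob a quarter turn counter-clockwise (seen from above) so that its clamp finger is off the guard, then lift the guard by its bar handle to the point where it balances on its hinge, ready to fall neither shut nor back over the motor, and finish while still gripping it and holding it steady right there. Don't let the guard drop or go over backwards on the way, and leave the other things on the bench where they lie.

Things in the scene. Friction and masses are not known exactly. Their poses are not given: they have to be found in the camera images.
- clamp_knob (a point): middle of the hold-down's black wing knob, on its upright turning axis, 184.5 mm above the bench. The wing is 48 mm long, 12 thick, 28 tall, free on all sides. 9 mm below it is a steel clamp finger, 14 mm wide, 6 thick, tip 40 mm from the axis, which lies over the guard's front edge near its right end and blocks it. Axes turn with the knob: x along wing and finger (to its tip), z up.
- clamp (a joint): angle of knob and clamp finger: 0 = finger straight back over the guard (fully on), growing counter-clockwise seen from above to a stop at 1.62 rad. The finger is clear of the guard from about 1.1 rad; a quarter turn (1.25 or more) is undone. Starts between 0 and 0.2, turns stiffly (0.08 N m), stays where it is left.
- guard_handle (a point): middle of the guard's handle: a round steel bar 12 mm thick, 90 mm free between its legs, parallel to the hinge, 45 mm in front of the guard's front face (39 mm gap for a finger), 130 mm above the bench when shut. Axes turn with the guard: y along the bar (left when shut), -x out of the front face. Seen from guard_hinge it lies 181 mm towards -x and 20 mm towards -z with the guard shut.
- guard_hinge (a point): point on the guard's hinge axis, straight behind the handle's middle, 150 mm above the bench; fixed to the grinder. Axes: x from the grinder's front to its back (roughly away from the robot), y along the hinge axis, z up.
- guard (a joint): angle of the guard about its hinge: 0 = shut, growing as the front edge goes up and back, 1.57 = top sheet upright, 2.35 = fallen back on its stop. The hinge is nearly frictionless and only gravity acts. It balances at 1.684 rad (96.5 degrees), a little past upright; there the handle bar is straight above the hinge axis, about 332 mm above the bench. Below that it falls shut, above it falls back.
- guard_mass (a point): centre of mass of the guard, 88 mm from the hinge axis and 10 mm under the top sheet; the guard balances when this point is straight above the hinge axis. The guard is folded grey sheet steel, 136 mm from hinge to front, 220 mm along the hinge, 50 mm deep, 0.5 to 0.8 kg, its top 152 mm above the bench when shut. Axes as guard_handle.
- grinder: the bench belt grinder, fixed: base plate 250 x 400 mm, sheet housing under the guard, contact wheel and work rest at its left end, motor behind. Origin on the bench under the belt's middle; x to the back, y to the left (seen from the robot), z up. In it (mm): guard x -70 to 66, y -125 to 95; hinge x 66; handle x -115, y 30; knob x -95, y -85.
- clean_stick_mid (a point): tan rubber belt-cleaning stick, 200 x 38 x 38 mm, lying on the bench just in front of the grinder; this point is at its middle. Not to be moved.
- screwdriver_mid (a point): screwdriver with a green handle, 180 mm long, 26 mm thick, lying on the bench in front of the grinder; this point is at its middle. Not to be moved.
- blade_blank_mid (a point): knife blank of bare flat steel, about 280 x 36 x 4 mm, lying left of the grinder; this point is at its middle. Not to be moved.
- c_clamp_mid (a point): orange C-clamp lying flat, about 145 x 110 mm, at the front left of the bench; this point is at its middle. Not to be moved.
- hammer_mid (a point): hammer with a wooden handle, 280 mm long, lying right of the grinder; this point is at its middle. Not to be moved.
- tin_mid (a point): plain steel tin, 68 mm across and 85 mm tall, standing at the front right of the grinder; this point is at its middle. Not to be moved.

How it is judged:
By the outcome, as a careful person would: the job done as asked, in the order asked, and still so for the second after the job is handed in, while the arm keeps its last pose, push and grip.
It also fails if it takes over 48 s, if anything falls off the work surface, if the arm or the gripper's body presses on something with over 40 N, if the wrist force passes 120 N, or if a joint passes its speed limit or range.

## Working session

There is one attempt and no reset: what is moved stays moved. The work goes in short steps, Python scripts to look and compute and a tool call to move; the robot and the scene stay as the last step left them, time stands still between calls to the robot, and variables do not carry over. Pictures are saved under pics/ and viewed, about 8 in all and at most 12, crops included, and the job is handed in when it is done.

Besides the shell and the picture viewer there is one more tool, called after "Emit:" as a command line: name --pt "numbers of a row" for each row, then --argument value for the rest. step_arm: Moves the arm, as the interface text tells. Its arguments: {"type":"object","properties":{"increments":{"type":"array"},"newtons":{"type":"number"}},"required":["increments"]}

```bash
mkdir -p pics
python3 - <<'E'
from workcell import readout, vision, ctrl, find_in, trace, pinpoint
import cv2,numpy as np
s=readout.state(); print({k:np.round(v,3).tolist() for k,v in s.items()})
for c in("side","top"):
    p,d=vision.snapshot(c); cv2.imwrite(f"pics/{c}0.png",p[...,::-1])
    m=vision.camera_model(c); T=np.linalg.inv(m["camera_from_world"]); print(c,np.round(T[:3,3],3),np.round(T[:3,2],2),m["K"][0,0])
    for l in("clamp_knob","guard_handle","guard_hinge","guard_mass","grinder"):
        print(l,[(np.round(r["position"],4).tolist(),round(r["p"],2)) for r in pinpoint(l,c)[:2]])
a=cv2.imread("pics/side0.png");b=cv2.imread("pics/top0.png");
cv2.imwrite("pics/both0.png",cv2.resize(np.vstack([a,b]),None,fx=.78,fy=.78))
E
```

```text
{'time': 0.0, 'joint_pos': [0.983, 0.053, 1.614, 0.0, 1.476, -0.119], 'qvel': [-0.003, -0.0, 0.0, 0.001, -0.001, -0.001], 'tau': [0.0, -39.368, -37.018, -0.0, 0.007, -0.0], 'tcp_pos': [0.282, 0.557, 0.216], 'ee_rot': [[0.892, -0.001, 0.452], [-0.452, -0.002, 0.892], [-0.0, -1.0, -0.002]], 'ft_force': [-0.182, 0.231, 0.224], 'moment': [-0.001, 0.065, -0.056], 'opening': 0.085}
side [ 0.002 -0.761  0.748] [ 0.41  0.72 -0.56] 427.2418886980788
clamp_knob [([0.4533, -0.005, 0.1865], 0.52)]
guard_handle [([0.4653, 0.1106, 0.131], 0.9), ([0.3819, -0.1653, 0.0417], 0.72)]
guard_hinge [([0.6411, 0.0639, 0.1519], 0.88)]
guard_mass [([0.537, 0.0357, 0.1399], 0.94)]
grinder [([0.5661, 0.05, 0.001], 0.8)]
top [0.286 0.048 1.396] [ 0.15 -0.02 -0.99] 465.23082993222135
clamp_knob [([0.2969, -0.048, 0.0119], 0.58), ([0.4542, -0.0045, 0.1841], 0.42)]
guard_handle [([0.4656, 0.1089, 0.1303], 0.55)]
guard_hinge [([0.6353, 0.0677, 0.1492], 0.84)]
guard_mass [([0.5371, 0.0352, 0.1395], 0.74)]
grinder [([0.5673, 0.0493, 0.0013], 0.66)]
```

View pics/both0.png

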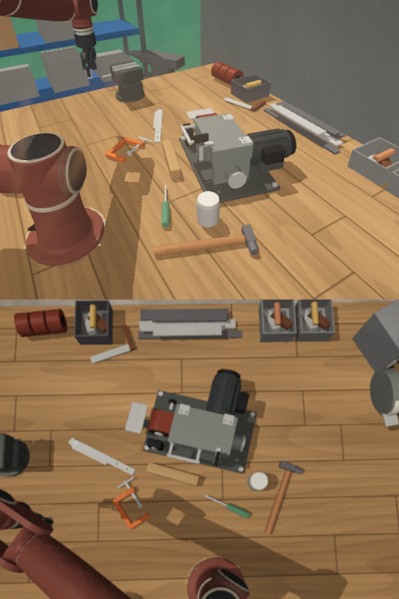

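```bash
cat > h.py <<'E'
import numpy as np
from scipy.spatial.transform import Rotation as R
from workcell import readout, vision, ctrl, find_in, trace, pinpoint
L={"clamp_knob":(-95,-85),"guard_handle":(-115,30),"guard_hinge":(66,30),"grinder":(0,0)}
def fit(obs):
    "obs: list of (label,xyz) -> yaw, origin, residuals mm"
    P=np.array([(*L[l],0) for l,_ in obs])/1e3; W=np.array([(*p[:2],0) for _,p in obs])
    r,_=R.align_vectors(W-W.mean(0),P-P.mean(0)); o=W.mean(0)-r.apply(P.mean(0))
    return r,o,(W-o-r.apply(P))*1e3
def down(yaw):
    "tool pointing down, jaw axis z at the world yaw"
    z=np.array([np.cos(yaw),np.sin(yaw),0]); y=np.array([0,0,-1.]); return np.c_[np.cross(y,z),y,z]
def rel(pos,rot):
    s=readout.state(); A=np.array(s["ee_rot"])
    return np.round(A.T@(np.array(pos)-s["tcp_pos"])*100,2), np.round(R.from_matrix(A.T@rot).as_rotvec(),3)
E
python3 - <<'E'
from h import *
obs=[("clamp_knob",[.4533,-.005]),("clamp_knob",[.4542,-.0045]),("guard_handle",[.4653,.1106]),("guard_handle",[.4656,.1089]),("guard_hinge",[.6411,.0639]),("guard_hinge",[.6353,.0677]),("grinder",[.5661,.05]),("grinder",[.5673,.0493])]
r,o,e=fit(obs); yaw=r.as_euler("xyz")[2]; print(np.degrees(yaw),o,e.round(1)[:,:2].tolist())
for l in L: print(l,o+r.apply(np.array([*L[l],0])/1e3))
k=o+r.apply(np.array([-95,-85,0])/1e3); k[2]=.26
print(rel(k,down(yaw+.1-np.pi/2)), rel([.282,.557,.30],readout.state()["ee_rot"]))
E
```

```text
-14.881630993242434 [0.56742265 0.05190724 0.        ] [[-0.5, 0.8], [0.4, 1.3], [1.3, 0.2], [1.6, -1.5], [2.2, -0.1], [-3.6, 3.7], [-1.3, -1.9], [-0.1, -2.6]]
clamp_knob [ 0.45377914 -0.00584355  0.        ]
guard_handle [0.46398461 0.11043563 0.        ]
guard_hinge [0.6389136  0.06395068 0.        ]
grinder [0.56742265 0.05190724 0.        ]
(array([ 40.75,  -4.3 , -42.52]), array([-0.   ,  2.833, -0.   ])) (array([-0.01, -8.3 , -0.07]), array([0., 0., 0.]))
```

Emit:
step_arm --pt "0 -4 0 0 0.15 0 8.5" --pt "0 -8 0 0 0.3 0 8.5" --pt "2.5 -8 -2.5 0 0.45 0 8" --pt "5 -8 -5 0 0.6 0 7" --pt "8 -8 -8 0 0.75 0 6" --pt "11 -8 -11 0 0.9 0 6" --pt "14 -8 -14 0 1.05 0 6" --pt "17 -8 -17 0 1.2 0 6" --pt "20 -8 -21 0 1.35 0 6" --pt "23 -8 -24 0 1.5 0 6" --pt "26 -8 -27 0 1.65 0 6" --pt "29 -8 -30 0 1.8 0 6" --pt "32 -8 -33 0 1.95 0 6" --pt "35 -8 -36 0 2.1 0 6" --pt "38 -8 -39 0 2.25 0 6" --pt "40 -8 -42 0 2.4 0 6" --pt "40.75 -6 -42.5 0 2.55 0 6" --pt "40.75 -4.3 -42.5 0 2.7 0 6" --pt "40.75 -4.3 -42.5 0 2.833 0 6" --pt "40.75 -4.3 -42.5 0 2.833 0 6"

```text
time: 2.6
tcp_pos: [0.4535, -0.0059, 0.2593]
ee_rot: [[-0.987, -0.001, -0.16], [0.16, 0.0, -0.987], [0.001, -1.0, -0.0]]
ft_force: [0.9, 0.1, 0.4]
opening: 0.0601
```

Run:
```python
from h import *
import cv2
ims=[]
for c in("side","top"):
    p,d=vision.snapshot(c); m=vision.camera_model(c)
    X=m["camera_from_world"]@[.454,.02,.18,1]; u=m["K"]@X[:3]; u=(u[:2]/u[2]).astype(int); print(c,u)
    ims.append(cv2.resize(p[max(u[1]-50,0):u[1]+50,u[0]-65:u[0]+65,::-1],(520,400)) if 1 else 0)
    for l in("clamp_knob","guard_handle"): print(l,[(np.round(r["position"],4).tolist(),round(r["p"],2)) for r in pinpoint(l,c)[:2]])
im=np.vstack(ims); cv2.imwrite("pics/k1.png",cv2.resize(im,None,fx=.74,fy=.74))
s=readout.state(); print(s["time"],s["tcp_pos"],s["joint_pos"],s["opening"])
```

```text
side [251 173]
clamp_knob [([0.4504, -0.0051, 0.1849], 0.56)]
guard_handle [([0.4642, 0.1088, 0.1277], 0.8)]
top [267 204]
clamp_knob [([0.4534, -0.0077, 0.1833], 0.48)]
guard_handle [([0.4621, 0.1094, 0.1328], 0.88)]
2.9 [ 0.45413182 -0.00559203  0.26062188] [-1.76429224e-01 -3.96874895e-01  1.93681089e+00  6.43045809e-06
  1.60056397e+00  1.55308326e+00] 0.06005468785745326
```

View pics/k1.png

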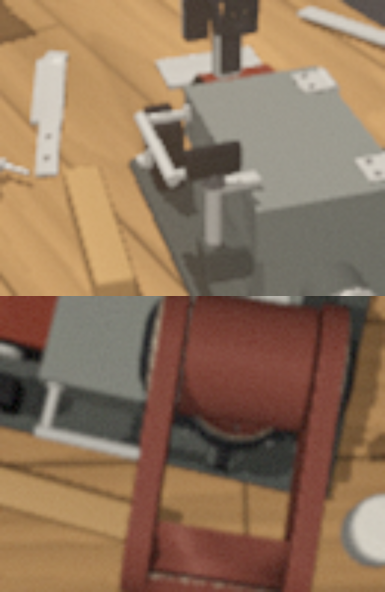

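Emit:
step_arm --pt "0 3 0 0 0 0 5" --pt "0 5 0 0 0 0 5" --pt "0 6.5 0 0 0 0 5" --pt "0 7.4 0 0 0 0 5" --pt "0 7.4 0 0 0 0 5" --pt "0 7.4 0 0 0 0 3" --pt "0 7.4 0 0 0 0 2" --pt "0 7.4 0 0 0 0 1" --pt "0 7.4 0 0 0 0 0.5" --pt "0 7.4 0 0 0 0 0.5" --pt "0 7.4 0 0 0 0 0.5" --pt "0 7.4 0 0 0 0 0.5" --newtons 40

```text
time: 4.1
tcp_pos: [0.4539, -0.0057, 0.186]
ee_rot: [[-0.987, 0.0, -0.16], [0.16, -0.0, -0.987], [-0.0, -1.0, 0.0]]
ft_force: [-0.3, -0.7, -0.4]
opening: 0.0049
```

Run:
```python
from h import *
import cv2
p,d=vision.snapshot("side"); cv2.imwrite("pics/k2.png",cv2.resize(p[115:225,185:320,::-1],(675,550),interpolation=cv2.INTER_CUBIC))
m=vision.camera_model("side")
for q in([.4539,-.0057,.1845],[.4539,-.0057,.152],[.464,.1104,.13],[.441,.0246,.13],[.487,.197,.13]):
    u=m["K"]@(m["camera_from_world"]@[*q,1])[:3]; u=u[:2]/u[2]; print(q,((u-[185,115])*5).round())
print(readout.state()["moment"],readout.state()["opening"])
```

```text
[0.4539, -0.0057, 0.1845] [359. 307.]
[0.4539, -0.0057, 0.152] [359. 362.]
[0.464, 0.1104, 0.13] [265. 288.]
[0.441, 0.0246, 0.13] [307. 377.]
[0.487, 0.197, 0.13] [227. 210.]
[ 0.01749131  0.01075237 -0.02505842] 0.005240068847479167
```

View pics/k2.png

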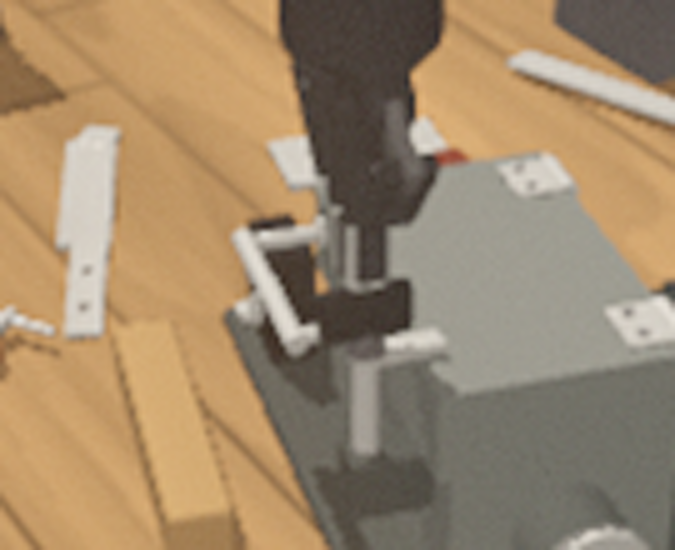

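Run:
```python
from h import *
p,d=vision.snapshot("side"); m=vision.camera_model("side"); T=np.linalg.inv(m["camera_from_world"]); Ki=np.linalg.inv(m["K"])
def w(a,b):
    u,v=185+a/5,115+b/5; z=d[int(round(v)),int(round(u))]; return (T@[*(Ki@[u,v,1]*z),1])[:3].round(4), p[int(round(v)),int(round(u))]
for q in [(325,310),(340,315),(362,315),(390,315),(405,300),(365,330),(360,295),(365,250),(375,270),(345,255),(380,215),(365,140),(420,340),(365,400)]: print(q,*w(*q))
t=trace("clamp_knob","side"); print([(r["p"],r["mask"].sum()) for r in t])
v,u=np.where(t[0]["mask"]); z=d[v,u]; X=(T[:3,:3]@(Ki@np.array([u,v,np.ones(len(u))])*z)+T[:3,3:]).T
print(np.percentile(X,[5,25,50,75,95],axis=0).round(4))
```

```text
(325, 310) [ 0.4343 -0.0067  0.1899] [70 58 47]
(340, 315) [ 0.442  -0.0078  0.185 ] [68 56 47]
(362, 315) [ 0.4518 -0.0124  0.1842] [66 55 49]
(390, 315) [ 0.4677 -0.0125  0.1789] [67 58 50]
(405, 300) [ 0.4749 -0.0148  0.1864] [61 51 45]
(365, 330) [ 0.455  -0.0098  0.1729] [72 61 53]
(360, 295) [ 0.4528 -0.0089  0.1935] [64 55 45]
(365, 250) [ 0.4491 -0.0201  0.2258] [78 67 63]
(375, 270) [ 0.4552 -0.0189  0.2122] [73 67 58]
(345, 255) [ 0.4451 -0.0081  0.2182] [144 137 128]
(380, 215) [ 0.4482 -0.0351  0.2526] [74 63 58]
(365, 140) [ 0.4414 -0.0333  0.2926] [72 60 51]
(420, 340) [ 0.4843 -0.0143  0.1594] [216 212 201]
(365, 400) [ 0.4533 -0.0122  0.133 ] [165 159 150]
[(0.75, np.int64(308))]
[[ 0.4341 -0.0159  0.1538]
 [ 0.4463 -0.013   0.1621]
 [ 0.4573 -0.0104  0.1786]
 [ 0.4697 -0.0069  0.1902]
 [ 0.4882  0.0011  0.1976]]
```

Run:
```python
from h import *
import cv2
p,d=vision.snapshot("side"); m=vision.camera_model("side"); T=np.linalg.inv(m["camera_from_world"]); Ki=np.linalg.inv(m["K"])
for u in (252,256,259,262):
  for v in range(156,186,2):
    X=(T@[*(Ki@[u,v,1]*d[v,u]),1])[:3].round(3); print(u,v,X,p[v,u])
c=p[150:192,235:280,::-1].astype(float); c=np.clip(c*2.2,0,255).astype(np.uint8)
cv2.imwrite("pics/k3.png",cv2.resize(c,None,fx=13,fy=13,interpolation=cv2.INTER_CUBIC))
```

```text
252 156 [0.446 0.003 0.24 ] [135 129 120]
252 158 [0.445 0.001 0.236] [112 105  94]
252 160 [ 0.444 -0.001  0.232] [112 104  95]
252 162 [0.445 0.    0.225] [116 110 101]
252 164 [ 0.444 -0.     0.22 ] [112 107  97]
252 166 [ 0.444 -0.001  0.215] [111 106  98]
252 168 [ 0.444 -0.     0.209] [105  97  90]
252 170 [0.51  0.114 0.122] [109 103  95]
252 172 [0.444 0.    0.197] [100  95  86]
252 174 [ 0.442 -0.004  0.195] [70 61 51]
252 176 [ 0.439 -0.009  0.192] [71 60 52]
252 178 [ 0.439 -0.008  0.186] [67 57 48]
252 180 [ 0.439 -0.008  0.18 ] [64 54 45]
252 182 [ 0.439 -0.007  0.174] [68 55 48]
252 184 [0.528 0.145 0.051] [105  99  90]
256 156 [ 0.439 -0.028  0.257] [73 63 57]
256 158 [ 0.436 -0.033  0.255] [72 62 56]
256 160 [ 0.44  -0.027  0.246] [97 87 82]
256 162 [ 0.446 -0.016  0.233] [106 100  93]
256 164 [ 0.445 -0.017  0.228] [108 100  92]
256 166 [ 0.447 -0.015  0.221] [110 102  94]
256 168 [ 0.447 -0.015  0.215] [110 102  95]
256 170 [ 0.445 -0.017  0.211] [106 100  92]
256 172 [ 0.448 -0.013  0.203] [145 141 129]
256 174 [ 0.449 -0.01   0.195] [64 54 46]
256 176 [ 0.449 -0.0
[... 776 characters left out ...]
 77 72]
259 184 [ 0.457 -0.011  0.164] [96 88 82]
262 156 [ 0.443 -0.048  0.265] [69 60 53]
262 158 [ 0.45  -0.036  0.253] [79 72 67]
262 160 [ 0.463 -0.016  0.233] [99 94 85]
262 162 [ 0.463 -0.015  0.227] [119 111 104]
262 164 [ 0.465 -0.012  0.22 ] [117 112 104]
262 166 [ 0.463 -0.015  0.216] [115 110 102]
262 168 [ 0.463 -0.016  0.211] [116 112 101]
262 170 [ 0.463 -0.015  0.205] [115 108  98]
262 172 [ 0.466 -0.011  0.196] [79 71 64]
262 174 [ 0.464 -0.014  0.192] [63 52 46]
262 176 [ 0.465 -0.013  0.186] [65 57 50]
262 178 [ 0.465 -0.011  0.179] [63 53 44]
262 180 [ 0.464 -0.014  0.175] [62 54 45]
262 182 [ 0.471 -0.002  0.16 ] [165 159 151]
262 184 [ 0.466 -0.011  0.161] [172 166 158]
```

View pics/k3.png

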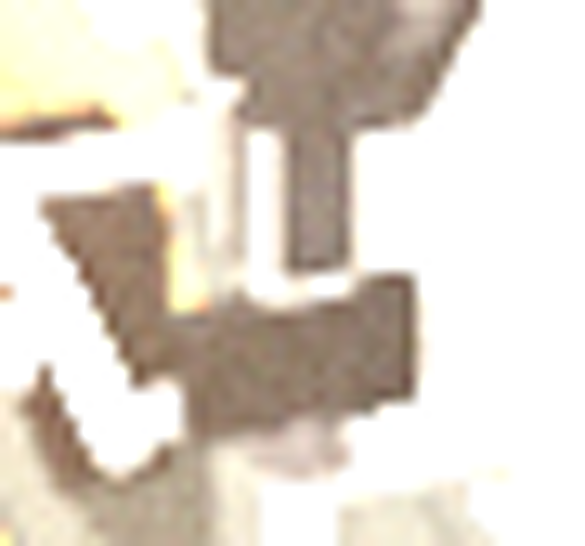

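Emit:
step_arm --pt "0 0 0 0 0 0 4" --pt "0 0 0 0 0 0 4" --pt "0 0 0 0 0 0 4" --pt "0 0 0 0 0 0 4"

```text
time: 4.7
tcp_pos: [0.4539, -0.0057, 0.186]
ee_rot: [[-0.987, 0.0, -0.159], [0.159, -0.0, -0.987], [-0.0, -1.0, 0.0]]
ft_force: [-0.4, -0.7, 0.7]
opening: 0.0399
```

Run:
```python
from h import *
import cv2
p,d=vision.snapshot("side"); m=vision.camera_model("side"); T=np.linalg.inv(m["camera_from_world"]); Ki=np.linalg.inv(m["K"])
for u in (256,260,264):
  print(u)
  for v in range(160,196,2):
    X=(T@[*(Ki@[u,v,1]*d[v,u]),1])[:3].round(3); print(v,X,p[v,u])
c=p[135:200,225:295,::-1].astype(float); c=np.clip(c*1.5,0,255).astype(np.uint8)
cv2.imwrite("pics/k4.png",cv2.resize(c,None,fx=9,fy=9,interpolation=cv2.INTER_CUBIC))
s=readout.state();print(s["tcp_pos"],s["opening"],s["joint_pos"])
```

```text
256
160 [ 0.438 -0.03   0.248] [76 64 57]
162 [ 0.442 -0.023  0.238] [81 72 65]
164 [ 0.44  -0.026  0.234] [107 102  93]
166 [ 0.441 -0.025  0.228] [126 120 111]
168 [ 0.441 -0.024  0.222] [123 119 108]
170 [ 0.441 -0.024  0.217] [121 116 106]
172 [ 0.441 -0.024  0.211] [114 108  98]
174 [ 0.45  -0.009  0.194] [103  95  88]
176 [ 0.45  -0.009  0.189] [62 52 42]
178 [ 0.449 -0.01   0.183] [68 60 50]
180 [ 0.45  -0.008  0.177] [67 57 46]
182 [ 0.449 -0.01   0.172] [69 59 53]
184 [ 0.45  -0.008  0.165] [99 91 86]
186 [ 0.449 -0.009  0.16 ] [109 101  96]
188 [ 0.448 -0.011  0.156] [161 155 145]
190 [ 0.45  -0.008  0.147] [162 155 147]
192 [ 0.451 -0.006  0.139] [161 156 145]
194 [ 0.45  -0.008  0.135] [162 157 147]
260
160 [ 0.436 -0.051  0.259] [72 64 54]
162 [ 0.436 -0.051  0.254] [70 61 56]
164 [ 0.445 -0.035  0.238] [72 63 56]
166 [ 0.444 -0.038  0.234] [73 66 58]
168 [ 0.447 -0.032  0.224] [69 61 55]
170 [ 0.446 -0.035  0.221] [69 63 57]
172 [ 0.444 -0.038  0.217] [69 59 52]
174 [ 0.449 -0.029  0.206] [99 91 84]
176 [ 0.46  -0.011  0.187] [96 89 82]
178 [ 0.46  -0.011  0.18 ] [66 55
[... 481 characters left out ...]
68 [ 0.455 -0.037  0.224] [69 60 55]
170 [ 0.456 -0.036  0.218] [70 61 58]
172 [ 0.455 -0.038  0.214] [67 59 55]
174 [ 0.467 -0.017  0.193] [129 124 115]
176 [ 0.469 -0.015  0.186] [56 52 42]
178 [ 0.47  -0.013  0.178] [67 55 51]
180 [ 0.47  -0.014  0.173] [55 48 41]
182 [ 0.475 -0.005  0.16 ] [196 190 181]
184 [ 0.471 -0.012  0.16 ] [193 187 177]
186 [ 0.47  -0.013  0.155] [160 154 145]
188 [0.486 0.011 0.129] [112 109  99]
190 [0.485 0.011 0.123] [111 109 100]
192 [0.485 0.01  0.118] [111 108  99]
194 [0.484 0.008 0.113] [110 108  97]
[ 0.45386911 -0.0057037   0.18600695] 0.040217159279339464 [-1.76773698e-01 -3.57168671e-01  2.03059918e+00  3.35531442e-07
  1.46818709e+00  1.55422639e+00]
```

View pics/k4.png

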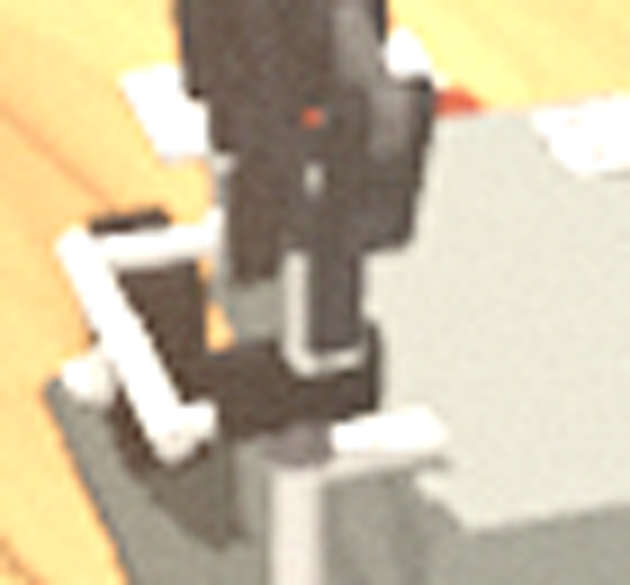

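Emit:
step_arm --pt "0 1 0 0 0 0 4" --pt "0 2 0 0 0 0 4" --pt "0 2.6 0 0 0 0 4" --pt "0 2.6 0 0 0 0 3" --pt "0 2.6 0 0 0 0 2" --pt "0 2.6 0 0 0 0 1" --pt "0 2.6 0 0 0 0 0.5" --pt "0 2.6 0 0 0 0 0.5" --pt "0 2.6 0 0 0 0 0.5" --newtons 40

```text
time: 5.65
tcp_pos: [0.4539, -0.0069, 0.1603]
ee_rot: [[-0.987, 0.0, -0.16], [0.16, -0.003, -0.987], [-0.001, -1.0, 0.003]]
ft_force: [-0.4, -5.7, -1.9]
opening: 0.0112
```

Emit:
step_arm --pt "0 0 0.1 0 -0.1 0 0.5" --pt "0 0 0.1 0 -0.2 0 0.5" --pt "0 0 0.1 0 -0.3 0 0.5" --pt "0 0 0.1 0 -0.4 0 0.5" --pt "0 0 0.1 0 -0.5 0 0.5" --pt "0 0 0.1 0 -0.6 0 0.5" --pt "0 0 0.1 0 -0.7 0 0.5" --pt "0 0 0.1 0 -0.8 0 0.5" --pt "0 0 0.1 0 -0.9 0 0.5" --pt "0 0 0.1 0 -1.0 0 0.5" --pt "0 0 0.1 0 -1.1 0 0.5" --pt "0 0 0.1 0 -1.2 0 0.5" --pt "0 0 0.1 0 -1.3 0 0.5" --pt "0 0 0.1 0 -1.4 0 0.5" --pt "0 0 0.1 0 -1.42 0 0.5" --pt "0 0 0.1 0 -1.42 0 0.5"

```text
time: 7.25
tcp_pos: [0.4541, -0.0076, 0.1602]
ee_rot: [[-0.307, 0.001, 0.952], [-0.952, -0.002, -0.307], [0.002, -1.0, 0.002]]
ft_force: [1.3, -4.7, -1.9]
opening: 0.011
```

Run:
```python
from h import *
s=readout.state();print(s["tcp_pos"],s["ft_force"],s["moment"],s["opening"],s["joint_pos"],s["ee_rot"])
```

```text
[ 0.45412622 -0.0076369   0.16023812] [ 1.28987502 -4.71346507 -1.85936217] [-0.79788613 -0.16315522  0.08562267] 0.011031066474451737 [-1.79613791e-01 -3.36483373e-01  2.05844041e+00 -2.01313389e-03
  1.41815516e+00  1.33114855e-01] [[-0.3073672   0.00110148  0.95159035]
 [-0.95158933 -0.00222225 -0.30736429]
 [ 0.00177612 -0.99999692  0.0017312 ]]
```

Emit:
step_arm --pt "0 0 0 0 0 0 4" --pt "0 0 0 0 0 0 4" --pt "0 0 0 0 0 0 4" --pt "0 -3 0 0 0 0 4" --pt "0 -7 0 0 0 0 4" --pt "0 -10 0 0 0 0 4" --pt "-3 -10 -0.7 0 -0.053 0 4" --pt "-7 -10 -1.7 0 -0.053 0 4" --pt "-11.5 -10 -2.7 0 -0.053 0 4" --pt "-11.5 -7 -2.7 0 -0.053 0 4" --pt "-11.5 -7 -2.7 0 -0.053 0 4" --pt "-11.5 -7 -2.7 0 -0.053 0 4"

```text
time: 8.45
tcp_pos: [0.4627, 0.111, 0.2296]
ee_rot: [[-0.255, -0.002, 0.967], [-0.967, -0.0, -0.255], [0.001, -1.0, -0.002]]
ft_force: [-0.6, -0.3, -0.5]
opening: 0.0404
```

Run:
```python
from h import *
import cv2
for c in("side","top"):
    p,d=vision.snapshot(c)
    if c=="side":
        a=p; cv2.imwrite("pics/k5.png",cv2.resize(p[115:215,195:315,::-1],(720,600),interpolation=cv2.INTER_CUBIC))
    for l in("clamp_knob","guard_handle","guard_hinge"): print(c,l,[(np.round(r["position"],4).tolist(),round(r["p"],2)) for r in pinpoint(l,c)[:2]])
s=readout.state();print(s["tcp_pos"],s["ee_rot"],s["ft_force"])
```

```text
side clamp_knob [([0.4622, 0.1095, 0.1266], 0.69), ([0.4505, -0.0041, 0.1858], 0.51)]
side guard_handle [([0.4631, 0.1073, 0.1265], 0.77)]
side guard_hinge [([0.6386, 0.0661, 0.1501], 0.58)]
top clamp_knob [([0.4554, -0.0061, 0.1833], 0.67)]
top guard_handle [([0.4656, 0.1107, 0.1335], 0.62)]
top guard_hinge [([0.636, 0.0649, 0.1481], 0.74), ([0.5661, 0.0472, 0.0013], 0.34)]
[0.46356263 0.11064673 0.23069188] [[-2.56052388e-01  1.08170372e-03  9.66662301e-01]
 [-9.66662823e-01  1.29356381e-04 -2.56052671e-01]
 [-4.02017064e-04 -9.99999407e-01  1.01252076e-03]] [ 1.23329472 -0.5879455   0.07291884]
```

View pics/k5.png

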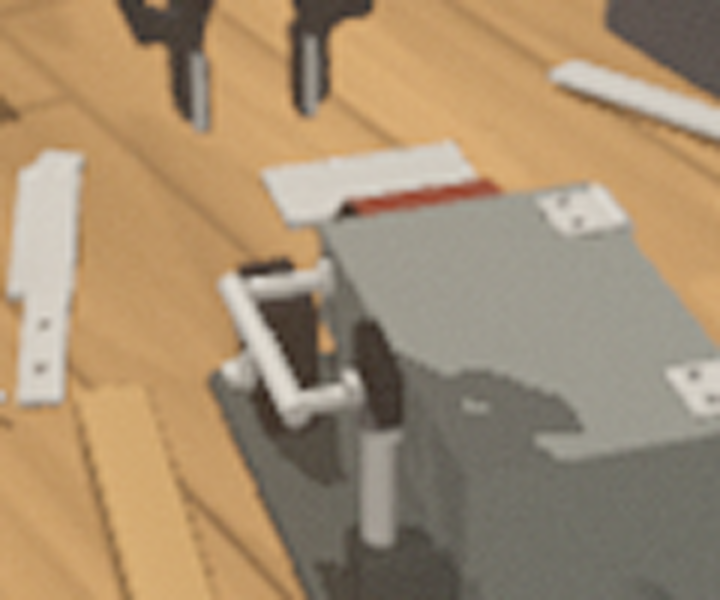

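Emit:
step_arm --pt "0 3 0 0 0 0 4" --pt "0 6 0 0 0 0 4" --pt "0 9 0 0 0 0 4" --pt "0 11 0 0 0 0 4" --pt "0 12.5 0 0 0 0 4" --pt "0 13.4 0 0 0 0 4" --pt "0 13.4 0 0 0 0 3" --pt "0 13.4 0 0 0 0 2" --pt "0 13.4 0 0 0 0 1" --pt "0 13.4 0 0 0 0 0.6" --pt "0 13.4 0 0 0 0 0.6" --pt "0 13.4 0 0 0 0 0.6" --newtons 30

```text
time: 10.05
tcp_pos: [0.464, 0.1112, 0.0974]
ee_rot: [[-0.255, 0.002, 0.967], [-0.967, 0.0, -0.255], [-0.001, -1.0, 0.002]]
ft_force: [-2.9, 0.3, 6.1]
opening: 0.0105
```

Run:
```python
from h import *
s=readout.state();print(s["tcp_pos"],s["opening"],s["ft_force"],s["moment"],s["ee_rot"])
# arc increments in tool axes (tool down, jaw z = grinder x): forward = z+, up = y-
r=np.hypot(181,20); a0=np.arctan2(-20,181)
for th in np.arange(0,97,8.0).tolist()+[96.5]:
    t=np.radians(th); a=t+a0
    print(th, "z",round((181-r*np.cos(a))/10,2),"y",round(-(20+r*np.sin(a))/10,2))
```

```text
[0.46397106 0.11119883 0.09740346] 0.010542782654119726 [-2.85589557  0.2912981   6.06509755] [0.03570803 0.38944937 0.03278956] [[-2.54974840e-01  1.75866076e-03  9.66946089e-01]
 [-9.66947457e-01  2.27448086e-04 -2.54975614e-01]
 [-6.68345644e-04 -9.99998428e-01  1.64253901e-03]]
0.0 z -0.0 y 0.0
8.0 z -0.1 y -2.54
16.0 z 0.15 y -5.07
24.0 z 0.75 y -7.53
32.0 z 1.69 y -9.9
40.0 z 2.95 y -12.1
48.0 z 4.5 y -14.11
56.0 z 6.32 y -15.89
64.0 z 8.37 y -17.39
72.0 z 10.6 y -18.6
80.0 z 12.99 y -19.48
88.0 z 15.47 y -20.02
96.0 z 18.0 y -20.21
96.5 z 18.16 y -20.21
```

Emit:
step_arm --pt "0 -0.6 -0.05 0 0 0 0.6" --pt "0 -1.27 -0.09 0 0 0 0.6" --pt "0 -2.54 -0.1 0 0 0 0.6" --pt "0 -3.81 -0.02 0 0 0 0.6" --pt "0 -5.07 0.15 0 0 0 0.6" --pt "0 -6.3 0.4 0 0 0 0.6" --pt "0 -7.53 0.75 0 0 0 0.6" --pt "0 -7.53 0.75 0 0 0 0.6" --pt "0 -7.53 0.75 0 0 0 0.6"

```text
time: 10.95
tcp_pos: [0.4701, 0.1095, 0.1711]
ee_rot: [[-0.255, -0.001, 0.967], [-0.967, 0.001, -0.255], [-0.001, -1.0, -0.001]]
ft_force: [1.4, 4.2, -2.5]
opening: 0.0104
```

```bash
cat > look.py <<'E'
from h import *
import cv2,sys
s=readout.state();print(s["time"],s["tcp_pos"],s["opening"],s["ft_force"],s["moment"])
H=np.array([.6389,.0640,.150]); ax=np.array([np.cos(np.radians(-14.9)),np.sin(np.radians(-14.9)),0])
for c in("side","top"):
    p,d=vision.snapshot(c)
    if c=="side": cv2.imwrite(f"pics/{sys.argv[1]}.png",cv2.resize(p[75:225,185:335,::-1],(600,600),interpolation=cv2.INTER_CUBIC))
    for l in("guard_handle","guard_mass","guard_hinge"):
        for r in pinpoint(l,c)[:1]:
            q=np.array(r["position"])-H; a=np.degrees(np.arctan2(q[2],-q@ax)); print(c,l,np.round(r["position"],4),round(r["p"],2),"angle",round(a+(6.3 if "handle" in l else 5.2),1),"rad",round(np.hypot(q[2],q@ax)*1e3))
E
python3 look.py g1
```

```text
10.95 [0.47006566 0.109489   0.17113239] 0.010407068475067668 [ 1.41671031  4.16846896 -2.45582308] [ 0.4932537  -0.04897196  0.1008007 ]
side guard_handle [0.4721 0.106  0.1984] 0.62 angle 22.0 rad 179
side guard_mass [0.5424 0.0352 0.173 ] 0.82 angle 20.2 rad 89
side guard_hinge [0.6401 0.0633 0.1498] 0.77 angle -166.3 rad 1
top guard_handle [0.4709 0.1078 0.2044] 0.78 angle 23.7 rad 182
top guard_mass [0.5418 0.0344 0.1719] 0.98 angle 19.5 rad 89
top guard_hinge [0.6399 0.0682 0.1496] 0.9 angle -68.9 rad 0
```

View pics/g1.png

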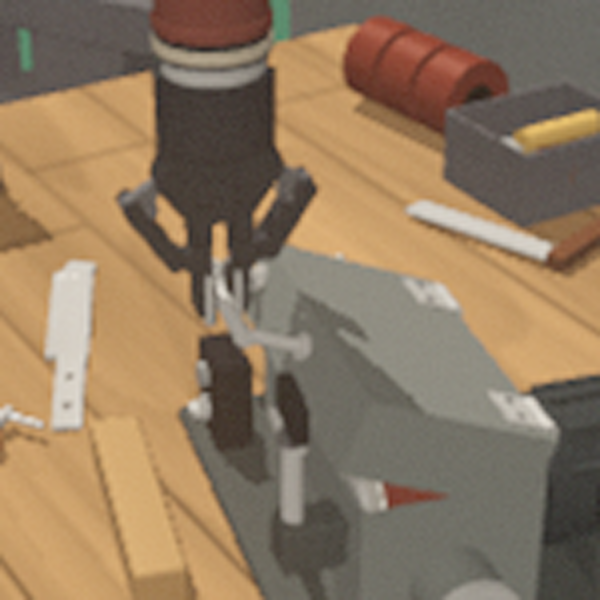

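Emit:
step_arm --pt "0 -1.2 0.43 0 0 0 0.6" --pt "0 -2.37 0.94 0 0 0 0.6" --pt "0 -3.49 1.53 0 0 0 0.6" --pt "0 -4.57 2.2 0 0 0 0.6" --pt "0 -5.61 2.94 0 0 0 0.6" --pt "0 -6.58 3.75 0 0 0 0.6" --pt "0 -7.5 4.63 0 0 0 0.6" --pt "0 -8.36 5.57 0 0 0 0.6" --pt "0 -9.15 6.57 0 0 0 0.6" --pt "0 -9.86 7.62 0 0 0 0.6" --pt "0 -10.5 8.72 0 0 0 0.6" --pt "0 -11.07 9.85 0 0 0 0.6" --pt "0 -11.55 11.03 0 0 0 0.6" --pt "0 -11.95 12.24 0 0 0 0.6" --pt "0 -11.95 12.24 0 0 0 0.6" --pt "0 -11.95 12.24 0 0 0 0.6"

```text
time: 12.95
tcp_pos: [0.5899, 0.0791, 0.2945]
ee_rot: [[-0.254, 0.004, 0.967], [-0.967, 0.002, -0.254], [-0.003, -1.0, 0.003]]
ft_force: [-2.6, 7.7, 8.2]
opening: 0.0108
```

```bash
python3 look.py g2
```

```text
12.95 [0.58988168 0.07905669 0.29449134] 0.010807180109079079 [-2.62382254  7.6649839   8.1796094 ] [1.13752439 0.46869797 0.16894433]
side guard_handle [0.592  0.0756 0.3202] 0.8 angle 80.5 rad 177
side guard_mass [0.5987 0.0183 0.2335] 0.86 angle 77.2 rad 88
side guard_hinge [0.6378 0.0625 0.1492] 0.77 angle -44.5 rad 1
top guard_handle [0.5898 0.0778 0.327 ] 0.78 angle 80.2 rad 184
top guard_mass [0.6387 0.0682 0.1481] 0.71 angle -51.0 rad 2
top guard_hinge [0.6354 0.0667 0.1511] 0.86 angle 20.3 rad 4
```

View pics/g2.png

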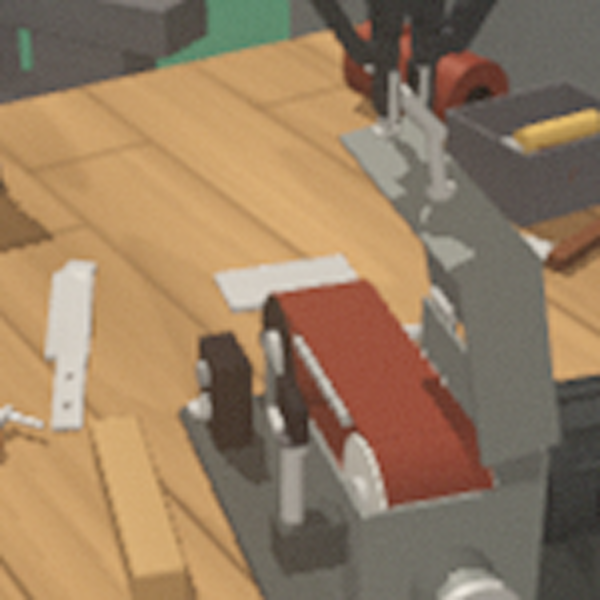

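Emit:
step_arm --pt "0 -0.24 0.92 0 0 0 0.6" --pt "0 -0.44 1.85 0 0 0 0.6" --pt "0 -0.54 2.48 0 0 0 0.6" --pt "0 -0.62 3.11 0 0 0 0.6" --pt "0 -0.68 3.74 0 0 0 0.6" --pt "0 -0.72 4.38 0 0 0 0.6" --pt "0 -0.73 4.8 0 0 0 0.6" --pt "0 -0.73 5.0 0 0 0 0.6" --pt "0 -0.73 5.17 0 0 0 0.6" --pt "0 -0.73 5.17 0 0 0 0.6" --pt "0 -0.73 5.17 0 0 0 0.6" --pt "0 -0.73 5.17 0 0 0 0.6"

```text
time: 14.55
tcp_pos: [0.6396, 0.0664, 0.3003]
ee_rot: [[-0.254, 0.004, 0.967], [-0.967, 0.003, -0.254], [-0.004, -1.0, 0.003]]
ft_force: [1.4, 8.2, 3.6]
opening: 0.0106
```

```bash
python3 look.py g3; python3 look.py g3b
```

```text
14.55 [0.63964763 0.06640126 0.30033882] 0.010619538333082192 [1.35791096 8.17661218 3.60270987] [1.26779324 0.09508499 0.07788921]
side guard_handle [0.6412 0.0621 0.3285] 0.91 angle 97.2 rad 179
side guard_mass [0.6204 0.0148 0.2358] 0.88 angle 91.7 rad 86
side guard_hinge [0.6377 0.0659 0.1514] 0.91 angle 45.5 rad 2
top guard_handle [0.4917 0.4297 0.0038] 0.74 angle -25.4 rad 278
top guard_mass [0.6228 0.0099 0.2349] 0.7 angle 94.1 rad 85
14.95 [0.63963109 0.06638162 0.30034483] 0.010487574191795038 [1.53332592 7.92022967 3.90992974] [1.2789912  0.03187924 0.10715416]
side guard_handle [0.6419 0.0623 0.3279] 0.65 angle 97.4 rad 178
side guard_mass [0.6244 0.0136 0.2381] 0.78 angle 94.5 rad 88
side guard_hinge [0.642  0.0628 0.1499] 0.64 angle -173.1 rad 3
top guard_handle [0.6405 0.064  0.3337] 0.71 angle 96.8 rad 184
top guard_mass [0.6253 0.0118 0.2364] 0.69 angle 95.4 rad 86
```

View pics/g3.png

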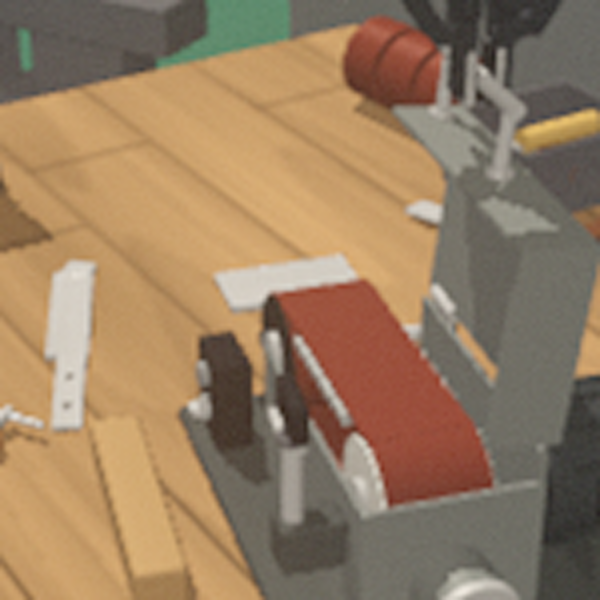

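```bash
python3 -c "
from workcell import ctrl,readout; s=readout.state(); print(s['time'],s['tcp_pos'],s['opening']); print(ctrl.job_done())"
```

```text
15.35 [0.63960714 0.06641595 0.30029749] 0.010595372524363158
the job is handed in; nothing more can be done
None
```

I turned the wing knob to about 1.52 rad (87°), so the clamp finger is off the guard. Then I lifted the guard by its bar handle to its balance point, and handed the job in at 15.4 s with the bar still gripped.

**Last checks**
- **Guard angle:** the gripper moved 181.3 mm back and 203 mm up from the shut position. The balance point calls for 181 and 202, so that travel puts the guard at about 96.6°, against 96.5° wanted.
- **Camera angle:** the handle points gave 96.8 to 97.4°. The centre-of-mass points read lower, at 91.7 to 95.4°; they had also read about 3° low earlier in the lift. One top-view handle detection was clearly false and I ignored it.
- **Steadiness:** the tool stayed within 0.1 mm over the last 0.8 s, gripping at 10.6 mm opening. About 8 N of sideways force along the bar remains.
- **Other things on the bench:** I didn't measure their positions again at the end. The arm never went near them, and the blade blank and cleaning stick looked unmoved in the last picture.

**What disagreed:** the first close on the knob missed. The fingertips stood about 27 mm higher than the TCP readout and the given tool data imply, so they closed on air above the wing. I measured that offset in the depth image and allowed for it from then on. The two grips also read 10.5 to 11.2 mm on parts given as 12 mm thick.

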